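Start the tube shaker

ROBOT

A 6-joint arm with a two-finger parallel gripper is mounted at the origin on the work surface. World frame = base frame: x ahead of the robot, y to its left, z up, the work surface at z = 0. Lengths are in mm, angles in rad, forces in N, time in s.
With the tool pointing down it reaches from about 350 to 975 mm from the base axis. Payload 7.1 kg.
Tool frame: the origin (TCP) lies on the mounting face of the last link; the fingertips stand 182 mm ahead of it and the grasp point (between the pads) lies 163 mm ahead of it (ctrl.tcp_to_tips is the distance from the TCP to the fingertips, in mm); z points along the fingers, y is the direction in which the jaws open and shut (so a half turn about z gives the same grasp; the last joint's range is limited). The gripper opens to 88 mm and grips with 3 to 60 N. Pads are 20 mm wide; open, the fingers measure 115 mm over their backs; the gripper's body (75 mm by 178 mm) begins 61 mm behind the grasp point.
Start: joints at [-1.364, 0.423, 1.63, -0, 1.089, -0.019], TCP at [139.949, -609.115, 404.675] pointing down, gripper open.
Joint ranges: [-3, 3], [-0.9, 2.11], [0.09, 2.58], [-1.31, 4.45], [0.11, 2.69], [-2.54, 2.54]. Speed limits (rad/s): [2.39, 2.39, 3.01, 3.14, 3.14, 3.14].

INTERFACE

Orientations are given as a rotation vector (axis times angle).
In Python, from workcell import ctrl gives the robot as it stands. The module is installed in compiled form; this text tells all that it offers.
- The arm moves only by the tool send_rows, never from a script. Its argument "commands" is a list of rows, each an object with "translation": the shift along the world's x, y, z normalised to -1 to 1, where 1 is 0.1 m, a list of three; "twist": the turn, a rotation vector about the world's x, y, z normalised to -1 to 1, where 1 is 0.5 rad, a list of three. A call has exactly 10 rows; each row is the pose to reach, as a shift and turn from the pose commanded when the call began; what a row does not reach only later rows make up. A row lasts 1/10 s, in which the tool goes at most 50 mm and 8.59 degrees, less where a joint would pass 70% of its speed; a pose out of reach is approached as far as the arm can. A call with a number of a shift or a turn outside -1 to 1 is refused whole. A call with a gripper value outside its range is refused whole. "grip" is the closure, from -1 (fully open) to 1 (shut), set as the call begins (left out, the last holds). The fingers move at their own pace and stop on an object; the grip force is fixed at half the most. Time passes only in rows, so rows that repeat a pose let the fingers close, or fill a call up. It gives the time, the measured TCP pose, the force and the opening at its end, in the units of the state.
- ctrl.get_obs(): the state, without advancing time (a new reading comes with each control period).
- ctrl.get_image(name): name is "scene" or "top" or "wrist"; returns a dict with "img" (420x560x3 uint8, red, green, blue), "intrinsics" (3x3 intrinsics, pixels), "cam_to_world" (4x4, takes a point from camera to world coordinates). Camera axes: x right, y down, z forward; pixel columns grow to the right and rows downward; lengths in mm; the calibration is good to about 2 mm. A picture is of the moment at which its call begins. There is no depth.
- ctrl.close_job(): hands the job in, once; it reports no verdict.
The state is a dict: "t": time; "qpos": joint angles; "qvel": joint speeds; "joint_torque": joint torques, N m; "ee_pos": TCP position; "orientation": TCP orientation; "ft_force": force on the tool from outside, world axes, zero at the start; "moment": the same for the moment, N m; "width": finger opening in mm.
Only numpy, scipy, OpenCV 4.12 (cv2) and the standard library are available. Lean on these libraries where they do the work, as an engineer would, in place of code of your own. Each camera call takes 0.05 s, during which the arm holds its last target. There are 200 camera calls.

TASK

Start the tube shaker by pushing with the fingertips only, picking nothing up: first push its grey hold-down paddle fully down so that the frame clamps the tube block, then switch the power box on by pressing the raised far wing of its rocker all the way down, and then press the large round start button fully in and let go, so that it springs back. Do not press a later control before the earlier step is done, never press the small round stop button, leave the paddle down and the rocker on, and leave the loose things on the bench where they stand.

Things in the scene. Friction and masses are not known exactly. Their poses are not given: they have to be found in the camera images.
- shaker: Tube shaker fixed to the bench: a cream box 190 (x) x 160 (y) x 64 high with an aluminium block of 20 small white-capped tubes on top (cap tops 105 above the bench). Origin: centre of its underside; its x axis points from the side with the paddle (-x side, nearer the robot) towards the block.
- latch_top (a point): Centre of the top face of the hold-down's flat grey push paddle, 34 (x) x 80 (y) x 10 thick, on two stems at the shaker's -x side, 70 from the shaker's centre. The paddle carries a thin steel frame over the rim of the tube block, around the caps. Raised, this point is 106 above the bench, level with the caps; it moves down with the paddle. Axes as the shaker.
- latch (a joint): How far the hold-down paddle has been pushed down, m: 0 raised, 0.012 fully down on its stop. Moves straight down against about 4 N of friction and stays where it is left; no spring. Starts 0 to 0.003 down.
- power_box: Power switch box fixed to the bench, grey, 120 (x) x 80 (y) x 42 high, with one large white rocker on top. Origin: centre of its underside; x axis points to the rocker's raised (on) wing, away from the robot.
- rocker_raised (a point): Point on the top face of the rocker's on wing (the far wing, raised while off), 30 from the pivot along the wing. The rocker is a shallow V, 84 long overall (two flat wings, each 42 long, 34 wide, 8 thick); the pivot line lies along the box's y at 57 above the bench at the box's centre. Off: this wing slopes up 0.34 rad, this point 67 above the bench; on: this wing lies level, top at 57, and the near wing is raised.
- rocker (a joint): Rocker angle, rad: 0 off (far wing raised), 0.34 fully on (far wing pressed down level). Stays where it is left; about 3 N on the point rocker_raised moves it. Starts between 0 and 0.04.
- control_box: Start/stop box fixed to the bench, grey, 80 (x) x 140 (y) x 45 high, carrying two round grey push buttons 74 apart along y. Which button is on which side differs from run to run. Origin: centre of its underside.
- start_top (a point): Centre of the top face of the large round button (start), 38 diameter, in a black collar 54 across. At rest the top is 68 above the bench and 11 proud of its collar; this point moves with the button.
- start (a joint): Depth of the start button, m: 0 released, 0.007 fully pressed. Spring return; about 1.5 N to begin, 5 N fully down.
- stop_top (a point): Centre of the top face of the small round button (stop), 18 diameter, in a black collar 34 across, at the same height as the start button. Not to be pressed.
- stop (a joint): Depth of the stop button, m: 0 released, 0.007 fully pressed. Same spring as start.
- amber_jar: Loose amber jar, 38 diameter, 62 high; origin at its underside centre.
- stood_tube: Loose capped tube in a round blue foot 38 across, 76 high; origin at its underside centre.
- beaker: Loose small white beaker, 44 across the rim, 50 high; origin at its underside centre.
- tube_rack: Loose blue rack of white-capped tubes, 75 (x) x 125 (y) x 93 high; origin at its underside centre.
- tip_box: Loose grey and blue box of pipette tips, 80 (x) x 115 (y) x 60 high; origin at its underside centre.
- vial: Loose glass vial, 26 diameter, 50 high, close in front of the control box; origin at its underside centre.
- marker: Loose marker pen lying along its y axis, about 138 long, 14 wide, 12 high, in front of the power box; origin at its underside, 14 from the middle of its length.

How it is judged:
By the outcome, as a careful person would: the job done as asked, in the order asked, and still so for the second after the job is handed in, with the robot touching nothing.
It also fails if it takes over 45 s, if anything falls off the work surface, if the arm or the gripper's body presses on something with over 40 N, if the wrist force passes 120 N, or if a joint passes its speed limit or range.

## Working session

There is one attempt and no reset: what is moved stays moved. The work goes in short steps, Python scripts to look and compute and a tool call to move; the robot and the scene stay as the last step left them, time stands still between calls to the robot, and variables do not carry over. Pictures are saved under pics/ and viewed, about 8 in all and at most 12, crops included, and the job is handed in when it is done.

Besides the shell and the picture viewer there is one more tool, called by a JSON object that holds its "name" and its "arguments". send_rows: Moves the arm, as the interface text tells. Its arguments: {"type":"object","properties":{"commands":{"type":"array","items":{"type":"object","properties":{"translation":{"type":"array","items":{"type":"number"}},"twist":{"type":"array","items":{"type":"number"}}}}},"grip":{"type":"number"}},"required":["commands"]}

```bash
mkdir -p pics
cat > h.py <<'E'
import numpy as np, cv2
from workcell import ctrl
def snap(n,f):
    d=ctrl.get_image(n); cv2.imwrite(f'pics/{f}.png',d['img'][:,:,::-1]); np.savez(f'pics/{f}.npz',K=d['intrinsics'],T=d['cam_to_world']); return d
def ray(f,u,v,z):
    d=np.load(f'pics/{f}.npz');K,T=d['K'],d['T']
    r=T[:3,:3]@np.linalg.solve(K,[u,v,1.]);o=T[:3,3]
    return (o+r*(z-o[2])/r[2]).round(1)
def proj(f,p):
    d=np.load(f'pics/{f}.npz');K,T=d['K'],d['T']
    c=T[:3,:3].T@(np.array(p,float)-T[:3,3]);q=K@c;return (q[:2]/q[2]).round(1)
E
python3 - <<'E'
from h import *
for n in('top','scene'):
    d=snap(n,n+'0');print(d['cam_to_world'].round(2),d['intrinsics'])
o=ctrl.get_obs();print({k:o[k] for k in('t','ee_pos','orientation','ft_force','width')})
E
```

```text
[[ 2.00000e-02 -9.80000e-01  1.90000e-01  3.70940e+02]
 [-1.00000e+00 -3.00000e-02 -3.00000e-02  1.37600e+01]
 [ 4.00000e-02 -1.80000e-01 -9.80000e-01  1.14052e+03]
 [ 0.00000e+00  0.00000e+00  0.00000e+00  1.00000e+00]] [[500.66734345   0.         275.86611176]
 [  0.         500.66734345 203.67477339]
 [  0.           0.           1.        ]]
[[-8.8000e-01  3.3000e-01 -3.4000e-01  9.3255e+02]
 [ 4.7000e-01  6.2000e-01 -6.3000e-01  6.5891e+02]
 [-0.0000e+00 -7.1000e-01 -7.0000e-01  8.3641e+02]
 [ 0.0000e+00  0.0000e+00  0.0000e+00  1.0000e+00]] [[481.76250778   0.         278.6922799 ]
 [  0.         481.76250778 212.3229243 ]
 [  0.           0.           1.        ]]
{'t': 0.1, 'ee_pos': array([ 139.88592088, -608.87700179,  403.99612896]), 'orientation': array([-3.12028103e+00, -3.53680395e-01,  2.04447675e-04]), 'ft_force': array([ 0.52212802, -0.01758729,  0.13599001]), 'width': 87.85565209506514}
```

View pics/top0.png

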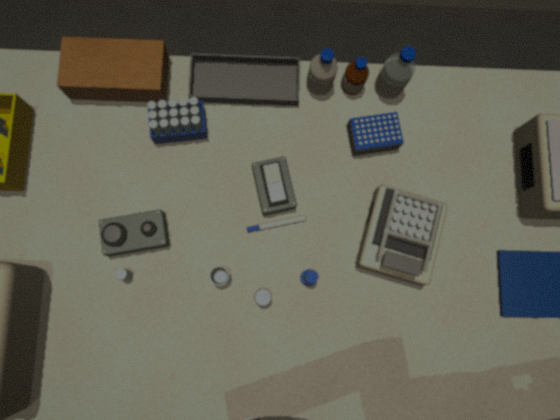

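View pics/scene0.png

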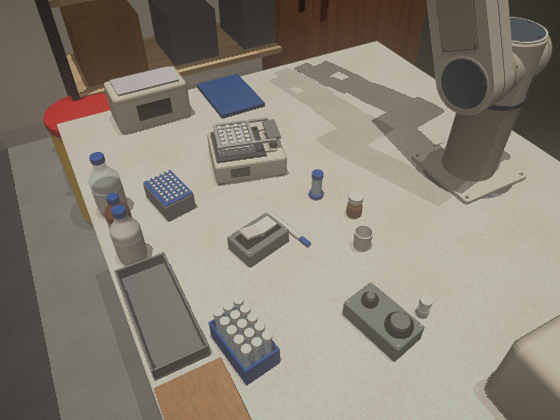

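The top view has the control box at (133,232) with the large button on the left (+y) at (114,234), the power box at (273,185), the shaker at (402,235) and its paddle near (402,263). I'll enlarge these areas to measure them more closely.

Run:
```python
from h import *
im=cv2.imread('pics/top0.png')
f=lambda x0,y0,w,h,s:cv2.convertScaleAbs(cv2.resize(im[y0:y0+h,x0:x0+w],None,fx=s,fy=s,interpolation=cv2.INTER_CUBIC),alpha=1.7)
a=f(350,180,100,110,5)   # 500x550
b=f(245,150,60,55,5)    # 300x275
c=f(95,200,60,55,5)
out=np.zeros((550,800,3),np.uint8);out[:,:500]=a;out[:275,500:]=b;out[275:,500:]=c
cv2.imwrite('pics/crop0.png',out)
for n,p,z in[('paddle',(402,263),105),('shbox',(402,235),64),('rocker',(274,185),60),('start',(113,233),68),('stop',(148,228),68)]:print(n,ray('top0',*p,z))
```

```text
paddle [ 449.6 -284.9  105. ]
shbox [ 513.6 -298.    64. ]
rocker [617.1 -15.7  60. ]
start [499.1 325.1  68. ]
stop [512.  251.9  68. ]
```

View pics/crop0.png

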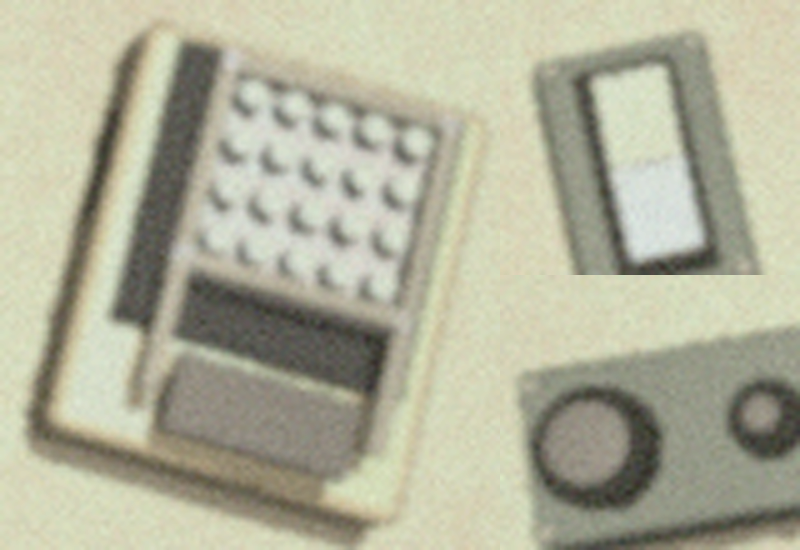

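Run:
```python
from h import *
from scipy.spatial.transform import Rotation as R
r=lambda u,v,z:ray('top0',u,v,z)
A=lambda x,y:(350+x/5,180+y/5); B=lambda x,y:(245+(x-500)/5,150+y/5); C=lambda x,y:(95+(x-500)/5,200+(y-275)/5)
P=[r(*A(*p),105) for p in[(180,352),(368,398),(345,478),(158,430)]]
print('paddle',np.mean(P,0),[np.linalg.norm(P[i]-P[i-3]).round(1) for i in range(4)],'ydir',P[0]-P[1])
S=[r(*A(*p),64) for p in[(155,28),(485,115),(392,522),(48,425)]]
print('shaker',np.mean(S,0),[np.linalg.norm(S[i]-S[i-3]).round(1) for i in range(4)],S[0]-S[1])
far=r(*B(627,68),71);piv=r(*B(643,160),57);near=r(*B(668,255),57)
print('rocker',far,piv,near,np.linalg.norm(far-piv),np.linalg.norm(near-piv),'dir',(far-near)/np.linalg.norm(far-near),'raised',piv+(far-near)/np.linalg.norm((far-near)[:2])*28.3)
s=r(*C(586,443),68);t=r(*C(763,412),68);print('start',s,'stop',t,np.linalg.norm(s-t))
print('start collar', r(*C(599,446),57))
o=ctrl.get_obs();print(R.from_rotvec(o['orientation']).as_matrix().round(3))
```

```text
paddle [ 449.9  -286.05  105.  ] [np.float64(80.5), np.float64(34.9), np.float64(79.9), np.float64(34.1)] ydir [17.  78.7  0. ]
shaker [ 516.325 -302.8     64.   ] [np.float64(151.0), np.float64(185.7), np.float64(153.2), np.float64(183.6)] [ 34.7 147.    0. ]
rocker [662.8  -6.2  71. ] [624.6 -14.7  57. ] [582.  -26.9  57. ] 41.56308458235499 44.312526445690295 dir [0.95535175 0.24474977 0.16553124] raised [652.01465198  -7.67669188  61.75006346]
start [497.7 326.6  68. ] stop [513.3 252.8  68. ] 75.43076295517632
start collar [497.9 324.2  57. ]
[[ 0.975  0.224 -0.   ]
 [ 0.224 -0.975  0.001]
 [ 0.    -0.001 -1.   ]]
```

{"name": "send_rows", "arguments": {"commands": [{"translation":[0.1,0.1,0],"twist":[0,0,-0.09]},{"translation":[0.2,0.2,0],"twist":[0,0,-0.18]},{"translation":[0.3,0.3,0],"twist":[0,0,-0.27]},{"translation":[0.4,0.4,0],"twist":[0,0,-0.36]},{"translation":[0.5,0.5,0],"twist":[0,0,-0.45]},{"translation":[0.6,0.6,0],"twist":[0,0,-0.54]},{"translation":[0.7,0.7,0],"twist":[0,0,-0.63]},{"translation":[0.8,0.8,0],"twist":[0,0,-0.72]},{"translation":[0.9,0.9,0],"twist":[0,0,-0.81]},{"translation":[1,1,0],"twist":[0,0,-0.88]}], "grip": 1}}

```text
t: 1.1
ee_pos: [240.3, -508.5, 404.3]
orientation: [-3.123, 0.338, 0.001]
ft_force: [0.5, -0.0, -0.3]
width: 11.6
```

{"name": "send_rows", "arguments": {"commands": [{"translation":[0.1,0.1,0]},{"translation":[0.2,0.2,0]},{"translation":[0.3,0.3,0]},{"translation":[0.4,0.4,0]},{"translation":[0.5,0.5,0]},{"translation":[0.6,0.6,0]},{"translation":[0.7,0.7,0]},{"translation":[0.8,0.8,0]},{"translation":[0.9,0.9,0]},{"translation":[1,1,0]}]}}

```text
validation failed for argument at $.co...
```

{"name": "send_rows", "arguments": {"commands": [{"translation":[0.1,0.12,0]},{"translation":[0.2,0.24,0]},{"translation":[0.3,0.36,0]},{"translation":[0.4,0.48,-0.04]},{"translation":[0.5,0.6,-0.1]},{"translation":[0.6,0.7,-0.16]},{"translation":[0.7,0.8,-0.22]},{"translation":[0.8,0.9,-0.28]},{"translation":[0.9,1.0,-0.34]},{"translation":[1,1,-0.4]}]}}

```text
validation failed for argument at $.co...
```

The twist field turns out to be required, so I'll send it every time.

{"name": "send_rows", "arguments": {"commands": [{"translation":[0.1,0.1,0],"twist":[0,0,0]},{"translation":[0.2,0.2,0],"twist":[0,0,0]},{"translation":[0.3,0.3,0],"twist":[0,0,0]},{"translation":[0.4,0.4,0],"twist":[0,0,0]},{"translation":[0.5,0.5,0],"twist":[0,0,0]},{"translation":[0.6,0.6,0],"twist":[0,0,0]},{"translation":[0.7,0.7,0],"twist":[0,0,0]},{"translation":[0.8,0.8,0],"twist":[0,0,0]},{"translation":[0.9,0.9,0],"twist":[0,0,0]},{"translation":[1,1,0],"twist":[0,0,0]}], "grip": 1}}

```text
t: 2.1
ee_pos: [340.8, -408.3, 404.7]
orientation: [3.124, -0.336, 0.0]
ft_force: [0.3, 0.1, 0.5]
width: 0.4
```

{"name": "send_rows", "arguments": {"commands": [{"translation":[0.1,0.1,0],"twist":[0,0,0]},{"translation":[0.2,0.2,0],"twist":[0,0,0]},{"translation":[0.3,0.3,-0.05],"twist":[0,0,0]},{"translation":[0.4,0.4,-0.1],"twist":[0,0,0]},{"translation":[0.5,0.5,-0.15],"twist":[0,0,0]},{"translation":[0.6,0.6,-0.2],"twist":[0,0,0]},{"translation":[0.7,0.7,-0.25],"twist":[0,0,0]},{"translation":[0.8,0.8,-0.3],"twist":[0,0,0]},{"translation":[0.9,0.9,-0.35],"twist":[0,0,0]},{"translation":[0.95,1,-0.4],"twist":[0,0,0]}]}}

```text
t: 3.1
ee_pos: [436.0, -308.3, 364.2]
orientation: [3.124, -0.335, 0.001]
ft_force: [0.4, 0.5, -0.5]
width: 0.8
```

Run:
```python
from h import *
snap('wrist','wrist0')
o=ctrl.get_obs();print({k:o[k] for k in('t','ee_pos','orientation','ft_force','width')})
e=o['ee_pos'];print('paddle px',proj('wrist0',[450,-286,105]),'tip px',proj('wrist0',e-[0,0,182]))
```

```text
{'t': 3.15, 'ee_pos': array([ 435.81198369, -307.08596616,  363.39869648]), 'orientation': array([-3.12245704e+00,  3.34413704e-01,  1.76591126e-03]), 'ft_force': array([ 0.11196505,  1.66623049, -1.41695193]), 'width': 0.5053795023153601}
paddle px [245.4 202.5] tip px [278.7 258.8]
```

View pics/wrist0.png

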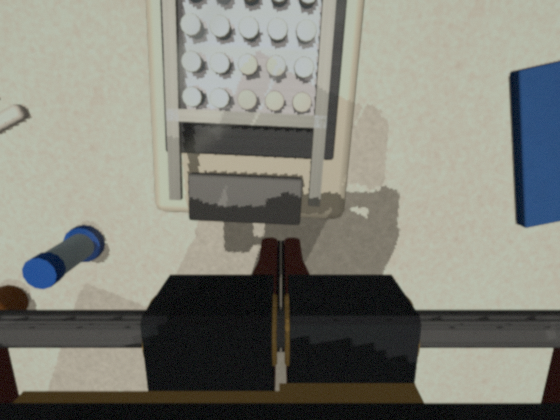

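The wrist view shows the paddle centred near (245,198), within 2 mm of my predicted (245,202). The fingertips are shut and standing just in front of it, so I'll line up and then press.

{"name": "send_rows", "arguments": {"commands": [{"translation":[0.03,0.05,0],"twist":[0,0,0]},{"translation":[0.07,0.1,-0.05],"twist":[0,0,0]},{"translation":[0.1,0.15,-0.15],"twist":[0,0,0]},{"translation":[0.14,0.22,-0.25],"twist":[0,0,0]},{"translation":[0.14,0.22,-0.35],"twist":[0,0,0]},{"translation":[0.14,0.22,-0.45],"twist":[0,0,0]},{"translation":[0.14,0.22,-0.55],"twist":[0,0,0]},{"translation":[0.14,0.22,-0.65],"twist":[0,0,0]},{"translation":[0.14,0.22,-0.68],"twist":[0,0,0]},{"translation":[0.14,0.22,-0.71],"twist":[0,0,0]}]}}

```text
t: 4.15
ee_pos: [448.9, -287.3, 293.2]
orientation: [-3.123, 0.336, 0.001]
ft_force: [0.1, -0.6, -0.1]
width: 0.4
```

{"name": "send_rows", "arguments": {"commands": [{"translation":[0,0,-0.03],"twist":[0,0,0]},{"translation":[0,0,-0.06],"twist":[0,0,0]},{"translation":[0,0,-0.09],"twist":[0,0,0]},{"translation":[0,0,-0.12],"twist":[0,0,0]},{"translation":[0,0,-0.14],"twist":[0,0,0]},{"translation":[0,0,-0.16],"twist":[0,0,0]},{"translation":[0,0,-0.18],"twist":[0,0,0]},{"translation":[0,0,-0.18],"twist":[0,0,0]},{"translation":[0,0,-0.18],"twist":[0,0,0]},{"translation":[0,0,-0.18],"twist":[0,0,0]}]}}

```text
t: 5.15
ee_pos: [449.1, -287.2, 276.3]
orientation: [3.123, -0.336, 0.001]
ft_force: [-1.0, 0.4, 9.5]
width: 0.3
```

{"name": "send_rows", "arguments": {"commands": [{"translation":[0,0,-0.01],"twist":[0,0,0]},{"translation":[0,0,-0.02],"twist":[0,0,0]},{"translation":[0,0,-0.025],"twist":[0,0,0]},{"translation":[0,0,-0.03],"twist":[0,0,0]},{"translation":[0,0,-0.03],"twist":[0,0,0]},{"translation":[0,0,-0.03],"twist":[0,0,0]},{"translation":[0,0,-0.03],"twist":[0,0,0]},{"translation":[0,0,-0.03],"twist":[0,0,0]},{"translation":[0,0,-0.03],"twist":[0,0,0]},{"translation":[0,0,-0.03],"twist":[0,0,0]}]}}

```text
t: 6.15
ee_pos: [449.1, -287.2, 275.9]
orientation: [3.123, -0.336, 0.002]
ft_force: [-9.4, 5.6, 39.0]
width: 0.5
```

The paddle is on its stop: the tips are at z 94 mm and the force rose to 39 N without further travel. Next I'll lift off and go to the rocker.

{"name": "send_rows", "arguments": {"commands": [{"translation":[0,0,0.05],"twist":[0,0,0]},{"translation":[0,0,0.2],"twist":[0,0,0]},{"translation":[0,0,0.35],"twist":[0,0,0]},{"translation":[0,0,0.5],"twist":[0,0,0]},{"translation":[0,0,0.65],"twist":[0,0,0]},{"translation":[0.05,0.1,0.75],"twist":[0,0,0]},{"translation":[0.15,0.25,0.75],"twist":[0,0,0]},{"translation":[0.25,0.4,0.75],"twist":[0,0,0]},{"translation":[0.35,0.6,0.75],"twist":[0,0,0]},{"translation":[0.4,0.8,0.75],"twist":[0,0,0]}]}}

```text
t: 7.15
ee_pos: [489.7, -205.8, 347.4]
orientation: [-3.123, 0.336, -0.0]
ft_force: [-0.0, 1.0, -0.4]
width: 0.4
```

{"name": "send_rows", "arguments": {"commands": [{"translation":[0.08,0.1,0],"twist":[0,0,0.09]},{"translation":[0.16,0.2,0],"twist":[0,0,0.18]},{"translation":[0.24,0.3,0],"twist":[0,0,0.27]},{"translation":[0.32,0.4,0],"twist":[0,0,0.36]},{"translation":[0.4,0.5,0],"twist":[0,0,0.45]},{"translation":[0.48,0.6,0],"twist":[0,0,0.54]},{"translation":[0.56,0.7,0],"twist":[0,0,0.63]},{"translation":[0.64,0.8,0],"twist":[0,0,0.72]},{"translation":[0.72,0.9,0],"twist":[0,0,0.81]},{"translation":[0.8,1,0],"twist":[0,0,0.9]}]}}

```text
t: 8.15
ee_pos: [569.6, -106.3, 347.7]
orientation: [3.119, 0.375, -0.0]
ft_force: [0.7, -0.1, -0.0]
width: 0.8
```

{"name": "send_rows", "arguments": {"commands": [{"translation":[0.08,0.1,0],"twist":[0,0,0]},{"translation":[0.16,0.2,0],"twist":[0,0,0]},{"translation":[0.24,0.3,0],"twist":[0,0,0]},{"translation":[0.32,0.4,0],"twist":[0,0,0]},{"translation":[0.4,0.5,0],"twist":[0,0,0]},{"translation":[0.4,0.6,0],"twist":[0,0,0]},{"translation":[0.4,0.7,0],"twist":[0,0,0]},{"translation":[0.4,0.8,0],"twist":[0,0,0]},{"translation":[0.4,0.9,0],"twist":[0,0,0]},{"translation":[0.4,1,0],"twist":[0,0,0]}]}}

```text
t: 9.15
ee_pos: [608.7, -6.3, 347.8]
orientation: [3.12, 0.369, -0.0]
ft_force: [-0.4, -0.4, 1.0]
width: 0.7
```

Run:
```python
from h import *
snap('wrist','wrist1'); snap('scene','scene1')
o=ctrl.get_obs();print({k:o[k] for k in('t','ee_pos','orientation','ft_force')})
e=o['ee_pos'];print('pred px',proj('wrist1',[652.5,-7.7,67]),'pivot',proj('wrist1',[624.6,-14.7,57]),'far end',proj('wrist1',[664,-5,71]))
```

```text
{'t': 9.25, 'ee_pos': array([608.82131852,  -5.86912435, 347.74204088]), 'orientation': array([-3.11938658e+00, -3.71375863e-01,  1.29002457e-05]), 'ft_force': array([-0.17237175, -0.69673224, -0.37790804])}
pred px [296.2 151.5] pivot [295.6 186.9] far end [296.7 135.5]
```

View pics/wrist1.png

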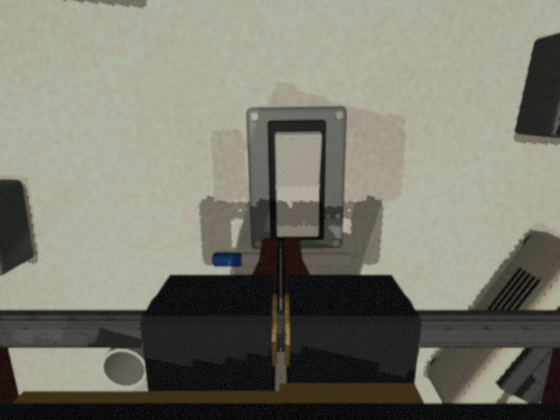

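The wrist view shows the rocker's far end at (298,132) and the pivot at (298,186), about 2 mm right of prediction, so I'll aim at (651,-9.5).

{"name": "send_rows", "arguments": {"commands": [{"translation":[0.1,-0.01,0],"twist":[0,0,0]},{"translation":[0.2,-0.02,-0.05],"twist":[0,0,0]},{"translation":[0.3,-0.03,-0.15],"twist":[0,0,0]},{"translation":[0.42,-0.035,-0.25],"twist":[0,0,0]},{"translation":[0.42,-0.035,-0.38],"twist":[0,0,0]},{"translation":[0.42,-0.035,-0.5],"twist":[0,0,0]},{"translation":[0.42,-0.035,-0.62],"twist":[0,0,0]},{"translation":[0.42,-0.035,-0.74],"twist":[0,0,0]},{"translation":[0.42,-0.035,-0.82],"twist":[0,0,0]},{"translation":[0.42,-0.035,-0.86],"twist":[0,0,0]}]}}

```text
t: 10.25
ee_pos: [650.6, -10.6, 260.6]
orientation: [-3.12, -0.37, 0.002]
ft_force: [-0.2, 0.6, -0.0]
width: 0.7
```

{"name": "send_rows", "arguments": {"commands": [{"translation":[0,0,-0.03],"twist":[0,0,0]},{"translation":[0,0,-0.06],"twist":[0,0,0]},{"translation":[0,0,-0.09],"twist":[0,0,0]},{"translation":[0,0,-0.12],"twist":[0,0,0]},{"translation":[0,0,-0.15],"twist":[0,0,0]},{"translation":[0,0,-0.18],"twist":[0,0,0]},{"translation":[0,0,-0.21],"twist":[0,0,0]},{"translation":[0,0,-0.23],"twist":[0,0,0]},{"translation":[0,0,-0.24],"twist":[0,0,0]},{"translation":[0,0,-0.24],"twist":[0,0,0]}]}}

```text
t: 11.25
ee_pos: [651.5, -10.6, 239.2]
orientation: [3.12, 0.37, 0.002]
ft_force: [-0.6, -0.2, 14.6]
width: 0.5
```

{"name": "send_rows", "arguments": {"commands": [{"translation":[0,0,-0.01],"twist":[0,0,0]},{"translation":[0,0,-0.015],"twist":[0,0,0]},{"translation":[0,0,-0.015],"twist":[0,0,0]},{"translation":[0,0,-0.015],"twist":[0,0,0]},{"translation":[0,0,-0.015],"twist":[0,0,0]},{"translation":[0,0,-0.015],"twist":[0,0,0]},{"translation":[0,0,-0.015],"twist":[0,0,0]},{"translation":[0,0,-0.015],"twist":[0,0,0]},{"translation":[0,0,-0.015],"twist":[0,0,0]},{"translation":[0,0,-0.015],"twist":[0,0,0]}]}}

```text
t: 12.25
ee_pos: [651.4, -10.6, 239.1]
orientation: [3.12, 0.369, 0.003]
ft_force: [-5.1, 1.5, 24.1]
width: 0.5
```

{"name": "send_rows", "arguments": {"commands": [{"translation":[0,0,0.05],"twist":[0,0,0]},{"translation":[0,0,0.2],"twist":[0,0,0]},{"translation":[0,0,0.35],"twist":[0,0,0]},{"translation":[0,0,0.5],"twist":[0,0,0]},{"translation":[0,0,0.65],"twist":[0,0,0]},{"translation":[-0.05,0.1,0.8],"twist":[0,0,0]},{"translation":[-0.15,0.2,0.95],"twist":[0,0,0]},{"translation":[-0.25,0.3,1],"twist":[0,0,0]},{"translation":[-0.35,0.45,1],"twist":[0,0,0]},{"translation":[-0.45,0.6,1],"twist":[0,0,0]}]}}

```text
t: 13.25
ee_pos: [604.7, 50.7, 335.9]
orientation: [-3.12, -0.369, 0.001]
ft_force: [-1.4, 0.7, -0.6]
width: 0.7
```

Run:
```python
from h import *
a=snap('top','top1')['img'];b=snap('scene','scene2')['img']
f=lambda im,x0,y0,w,h,s:cv2.convertScaleAbs(cv2.resize(im[y0:y0+h,x0:x0+w,::-1],None,fx=s,fy=s,interpolation=cv2.INTER_CUBIC),alpha=1.4)
out=np.zeros((560,800,3),np.uint8)
out[:280,:400]=f(b,210,205,100,70,4);out[280:,:400]=f(b,200,110,100,70,4)
out[:280,400:]=f(a,230,150,100,70,4);out[280:,400:]=f(a,350,190,100,70,4)
cv2.imwrite('pics/crop1.png',out)
o=ctrl.get_obs();print(o['t'],o['ee_pos'])
```

```text
13.35 [604.21129879  51.52566714 335.36757631]
```

View pics/crop1.png

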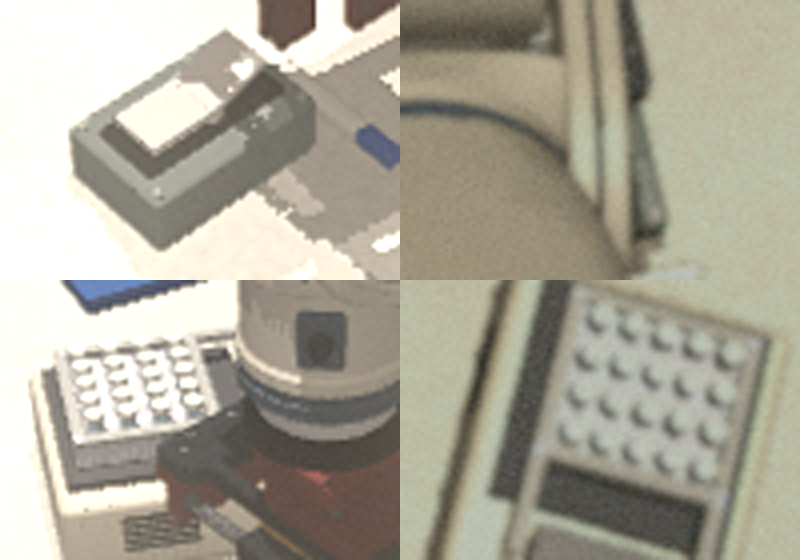

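The scene crop shows the rocker's far wing level and its near wing raised, and the frame sits on the block rim around the caps. On to the start button at about (498,326).

{"name": "send_rows", "arguments": {"commands": [{"translation":[-0.05,0.1,0],"twist":[0,0,0]},{"translation":[-0.1,0.2,0],"twist":[0,0,0]},{"translation":[-0.15,0.3,0],"twist":[0,0,0]},{"translation":[-0.2,0.4,0],"twist":[0,0,0]},{"translation":[-0.25,0.5,0],"twist":[0,0,0]},{"translation":[-0.3,0.6,0],"twist":[0,0,0]},{"translation":[-0.35,0.7,0],"twist":[0,0,0]},{"translation":[-0.4,0.8,0],"twist":[0,0,0]},{"translation":[-0.45,0.9,0],"twist":[0,0,0]},{"translation":[-0.5,1,0],"twist":[0,0,0]}]}}

```text
t: 14.35
ee_pos: [555.5, 150.2, 336.2]
orientation: [-3.12, -0.37, 0.0]
ft_force: [0.4, -0.3, -0.0]
width: 0.1
```

{"name": "send_rows", "arguments": {"commands": [{"translation":[-0.1,0.1,0],"twist":[0,0,0]},{"translation":[-0.2,0.2,0],"twist":[0,0,0]},{"translation":[-0.3,0.3,0],"twist":[0,0,0]},{"translation":[-0.4,0.4,0],"twist":[0,0,0]},{"translation":[-0.5,0.5,0],"twist":[0,0,0]},{"translation":[-0.6,0.6,0],"twist":[0,0,0]},{"translation":[-0.7,0.7,0],"twist":[0,0,0]},{"translation":[-0.8,0.8,0],"twist":[0,0,0]},{"translation":[-0.9,0.9,0],"twist":[0,0,0]},{"translation":[-0.95,1,0],"twist":[0,0,0]}]}}

```text
t: 15.35
ee_pos: [459.9, 250.2, 336.1]
orientation: [3.12, 0.37, -0.001]
ft_force: [0.7, 0.9, -0.2]
width: 0.4
```

Run:
```python
from h import *
snap('wrist','wrist2')
o=ctrl.get_obs();print({k:o[k] for k in('t','ee_pos','orientation','ft_force')})
print('start px',proj('wrist2',[497.8,326,68]),'stop',proj('wrist2',[513,252.8,68]))
```

```text
{'t': 15.4, 'ee_pos': array([459.78158461, 251.15602126, 336.21827033]), 'orientation': array([-3.11918472e+00, -3.70555517e-01,  3.03748730e-04]), 'ft_force': array([-0.99074891,  0.82161382,  0.69702673])}
start px [186.8 135.3] stop [294.7 138.8]
```

View pics/wrist2.png

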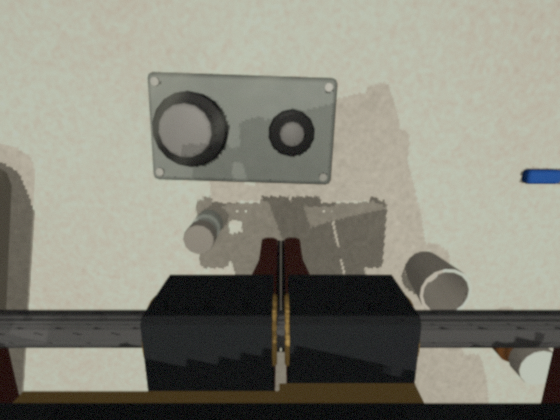

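The wrist view shows the start button at (184,130) and the small stop button at (292,132), both within about 3 mm of prediction. The vial is at (200,235), clear of the path. I'll aim at the mean of the two estimates, (499.5,327).

{"name": "send_rows", "arguments": {"commands": [{"translation":[0.06,0.12,0],"twist":[0,0,0]},{"translation":[0.13,0.25,0],"twist":[0,0,0]},{"translation":[0.2,0.38,0],"twist":[0,0,0]},{"translation":[0.26,0.5,0],"twist":[0,0,0]},{"translation":[0.33,0.63,-0.05],"twist":[0,0,0]},{"translation":[0.4,0.77,-0.15],"twist":[0,0,0]},{"translation":[0.4,0.77,-0.3],"twist":[0,0,0]},{"translation":[0.4,0.77,-0.45],"twist":[0,0,0]},{"translation":[0.4,0.77,-0.6],"twist":[0,0,0]},{"translation":[0.4,0.77,-0.7],"twist":[0,0,0]}]}}

```text
t: 16.4
ee_pos: [500.3, 325.6, 264.1]
orientation: [3.119, 0.369, -0.004]
ft_force: [0.3, -0.4, -0.4]
width: 0.6
```

{"name": "send_rows", "arguments": {"commands": [{"translation":[0,0,-0.05],"twist":[0,0,0]},{"translation":[0,0,-0.09],"twist":[0,0,0]},{"translation":[0,0,-0.12],"twist":[0,0,0]},{"translation":[0,0,-0.15],"twist":[0,0,0]},{"translation":[0,0,-0.18],"twist":[0,0,0]},{"translation":[0,0,-0.21],"twist":[0,0,0]},{"translation":[0,0,-0.23],"twist":[0,0,0]},{"translation":[0,0,-0.24],"twist":[0,0,0]},{"translation":[0,0,-0.24],"twist":[0,0,0]},{"translation":[0,0,-0.24],"twist":[0,0,0]}]}}

```text
t: 17.4
ee_pos: [501.2, 326.5, 243.2]
orientation: [-3.119, -0.37, -0.001]
ft_force: [-1.6, -2.0, 11.0]
width: 0.4
```

{"name": "send_rows", "arguments": {"commands": [{"translation":[0,0,-0.01],"twist":[0,0,0]},{"translation":[0,0,-0.015],"twist":[0,0,0]},{"translation":[0,0,-0.015],"twist":[0,0,0]},{"translation":[0,0,-0.015],"twist":[0,0,0]},{"translation":[0,0,-0.015],"twist":[0,0,0]},{"translation":[0,0,-0.015],"twist":[0,0,0]},{"translation":[0,0,-0.015],"twist":[0,0,0]},{"translation":[0,0,-0.015],"twist":[0,0,0]},{"translation":[0,0,-0.015],"twist":[0,0,0]},{"translation":[0,0,-0.015],"twist":[0,0,0]}]}}

```text
t: 18.4
ee_pos: [501.2, 326.5, 243.0]
orientation: [-3.119, -0.37, -0.002]
ft_force: [-5.2, -5.0, 22.2]
width: 0.3
```

{"name": "send_rows", "arguments": {"commands": [{"translation":[0,0,0.03],"twist":[0,0,0]},{"translation":[0,0,0.1],"twist":[0,0,0]},{"translation":[0,0,0.2],"twist":[0,0,0]},{"translation":[0,0,0.35],"twist":[0,0,0]},{"translation":[0,0,0.5],"twist":[0,0,0]},{"translation":[0,0,0.65],"twist":[0,0,0]},{"translation":[0,0,0.8],"twist":[0,0,0]},{"translation":[-0.15,0,0.95],"twist":[0,0,0]},{"translation":[-0.3,0,1],"twist":[0,0,0]},{"translation":[-0.4,0,1],"twist":[0,0,0]}]}}

```text
t: 19.4
ee_pos: [459.9, 326.3, 341.7]
orientation: [-3.119, -0.37, -0.002]
ft_force: [0.5, 0.5, 0.2]
width: 0.6
```

Run:
```python
from h import *
a=snap('top','top2')['img'];b=snap('scene','scene3')['img']
f=lambda im,s:cv2.convertScaleAbs(cv2.resize(im[:,:,::-1],None,fx=s,fy=s,interpolation=cv2.INTER_CUBIC),alpha=1.3)
out=np.zeros((600,800,3),np.uint8)
out[:300,:400]=f(a,400/560); out[300:,:400]=f(b,400/560)
out[:300,400:]=f(b[110:260,200:400],2)
out[300:,400:]=f(b[250:400,300:500],2)
cv2.imwrite('pics/final.png',out)
o=ctrl.get_obs();print({k:o[k] for k in('t','ee_pos','ft_force')})
```

```text
{'t': 19.5, 'ee_pos': array([459.37110299, 326.23351576, 340.44220004]), 'ft_force': array([ 0.59367154, -0.06442697,  0.30197611])}
```

View pics/final.png

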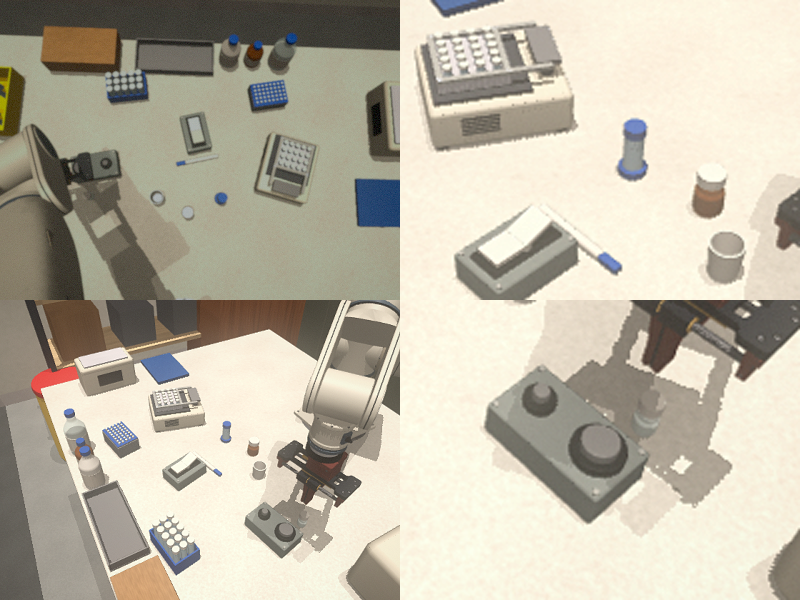

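The final view shows the frame down on the block, the rocker on, the start button raised again, and the vial and other loose things where they stood. The gripper is clear of everything, so I'll hand the job in.

```bash
python3 -c "
from workcell import ctrl
print(ctrl.close_job())"
```

```text
the job is handed in; nothing more can be done
None
```

The job is done and handed in at about 19.5 s: using shut fingertips only, I pushed the paddle down, switched the rocker on, then pressed and released start.

| Control | Fingertip height at the end of the push | Expected height | Force at the end of the push |
|---|---|---|---|
| Hold-down paddle | 93.9 mm | 94 mm | 39 N up, about 40.5 N with sideways load |
| Rocker, far wing | 57.1 mm | 57 mm | 24 N |
| Start button | 61.0 mm | 61 mm | 22 N |

- **Reached their stops:** for each control, the force rose well above what it needs while the tips barely moved further.
- **Paddle force:** that push went higher than it needed to. It was made by the fingertips, which the 40 N arm and gripper-body limit does not name, and it stayed far below the 120 N wrist limit.
- **Last pictures:** they showed the frame down on the block, the rocker's far wing level and the start button proud of its collar again. The stop button was never approached, the loose things looked unmoved by eye, and the gripper was clear with no force on it.
- **Disagreement:** the wrist and top cameras differed by 2–4 mm on the rocker and the start button. I adjusted the aim for the rocker and used the mean of the two readings for the start button.

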